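# Build the pouring stand in the drip dish

## Robot

A 7-joint arm with a two-finger parallel gripper is mounted at the origin on a cart in front of the work surface, level with it; the furniture and walls round the work are solid. World frame = base frame: x ahead of the robot, y to its left, z up, the work surface at z = 0. Lengths are in m, angles in rad, forces in N, time in s.
With the tool pointing down it reaches from about 0.35 to 0.775 m from the base axis. Payload 3.1 kg.
Tool frame: the origin (TCP) lies at the very end of the fingers, on their centre line; the grasp point (between the pads) lies 19 mm behind it; z points along the fingers, y is the direction in which the jaws open and shut (so a half turn about z gives the same grasp; the last joint's range is limited). The gripper opens to 85 mm and grips with 20 to 120 N. Pads are 22 mm wide; open, the fingers measure 114 mm over their backs; the gripper's body (76 mm by 85 mm) begins 54 mm behind the grasp point. The pads swing forward as they close: fully open they stand 13 mm farther back than shut.
Start: joints at [-1.24, 0.311, 0.014, 1.512, -0.004, 1.319, -0.027], TCP at [0.2, 0.512, 0.231] pointing down, gripper open.
Joint ranges: [-2.7, 2.7], [-0.3, 1.91], [-1.27, 1.3], [0.12, 2.57], [-1.44, 4.58], [0.2, 2.03], [-3.05, 3.05]. Speed limits (rad/s): [2.79, 2.79, 3.14, 3.14, 3.14, 3.14, 3.14].

## Interface

Orientations are given as a rotation vector (axis times angle).
In Python, from rig import sensors, capture, camera_model, ticket gives the robot as it stands.
- The arm moves only by the shell command python3 -m crank 'ROWS' [FORCE]. ROWS is JSON, a list of rows, each an object of numbers: "tx", "ty", "tz": the shift along the tool's x, y, z in mm; "spin": the turn about the tool's z in units of 5 degrees (1.0 is 5 degrees); "claw": the opening in per cent of the stroke, from 0 (shut) to 100 (fully open). In form: [{"tx": .., "ty": .., "tz": .., "spin": .., "claw": ..}, ...]. A call has 1 to 8 rows; each row shifts and turns the commanded pose from where the row before left it, along the tool's axes as they then stand; what a row does not reach is not made up. A row lasts 1/12 s, in which the tool goes at most 41.7 mm and 7.16 degrees, less where a joint would pass 70% of its speed; a pose out of reach is approached as far as the arm can. A call is refused whole if a number of a shift passes 41.7 or a number of a turn 1, either way. A call with a gripper value outside its range is refused whole. The fingers move at their own pace and stop on an object; FORCE is the grip in N (left out, the last holds). Time passes only in rows, so rows that do not move let the fingers close. It gives the time, the measured TCP pose, the force and the opening at its end, in the units of the state.
- sensors.sense(): the state, without advancing time (a new reading comes with each control period).
- capture(name): name is "side" or "top" or "wrist"; returns the picture (420x560x3 uint8, red, green, blue); there is no depth.
- camera_model(name): a dict with "fx", "fy", "cx", "cy" (pixels), "T" (4x4, takes a point from camera to world coordinates); the wrist camera has in their place "T_tool_cam" (4x4, takes a point from camera to tool coordinates, whose origin is the TCP and whose axes are the flange's). Camera axes: x right, y down, z forward; pixel columns grow to the right and rows downward; lengths in m; the calibration is good to about 2 mm. A picture is of the moment at which its call begins: read the wrist's pose just before it. camera_model takes no time and is no camera call.
- ticket.sign_off(): hands the job in, once; it reports no verdict.
The state is a dict: "t": time; "joint_positions": joint angles; "dq": joint speeds; "joint_torque": joint torques, N m; "position": TCP position; "ee_rot": TCP orientation; "contact_force": force on the tool from outside, world axes, zero at the start; "moment": the same for the moment, N m; "finger_gap": finger opening in m.
Only numpy, scipy, OpenCV 4.12 (cv2) and the standard library are available. Lean on these libraries where they do the work, as an engineer would, in place of code of your own. Each camera call takes 0.05 s, during which the arm holds its last target. There are 200 camera calls.

## Task

Build a pouring stand in the shallow resin dish: stand the low wide steel cup in the middle of the dish, the steel cup of middling height on that, the tall narrow steel cup next, and on the very top the smaller of the two resin mould cups that stand out on the open bench (not those under the rig). Every cup stands upright with its open end up, centred on the one below; leave the bigger mould cup, the oil bottle and the tape roll where they are, and leave the stand free.

Things in the scene. Friction and masses are not known exactly. Their poses are not given: they have to be found in the camera images.
- low_cup_center (a point): low wide turned steel cup, 64 mm across, 40 mm tall, pale steel with a red band, stands upright with its open end up; the point is its centre, half-way up (20 mm over its underside), z up along its axis. Round: grip it across its outside from above. About 0.26 kg
- mid_cup_center (a point): middling turned steel cup, 60 mm across, 52 mm tall, pale steel with a red band, stands upright, open end up; the point is its centre, half-way up (26 mm over its underside), z up along its axis. About 0.24 kg
- tall_cup_center (a point): tall narrow turned steel cup, 48 mm across, 66 mm tall, plain pale steel, stands upright, open end up; the point is its centre, half-way up (33 mm over its underside), z up along its axis. About 0.2 kg
- small_mould_center (a point): small translucent resin mould cup, the smaller of the two out on the open bench, 56 mm across, 34 mm tall, stands upright, open end up, flat underside; the point is its centre, half-way up (17 mm over its underside), z up along its axis. About 0.05 kg
- dish_floor (a point): shallow round translucent resin dish, 166 mm across, 36 mm tall, lying on the bench, loose (0.6 kg); its inside is about 145 mm across with a flat floor 6 mm above the bench; the point is the centre of that floor, z up
- big_mould_center (a point): bystander: big translucent resin mould cup, 68 mm across, 40 mm tall, standing upright among the others; the point is its centre, half-way up. It stays where it is
- oil: bystander: slim white oil bottle with a red spout, 42 mm across, 126 mm tall, standing on the bench beyond the dish; origin at the centre of its underside, z up. It stays where it is
- tape: bystander: roll of black tape lying flat, 80 mm across, 24 mm tall; origin at the centre of its underside. It stays where it is
Not all that is in view belongs to the job. What is shaped like the part that bears tall_cup_center but orange or pink is not meant.

How it is judged:
At the end, for the whole second after the job is handed in: Low cup on the floor of the flat-lying dish within 15 mm of its centre; then middling cup, tall cup, small mould cup, each within 10 mm of the axis of the one below and 4 mm of seated height; all upright within 0.08 rad, released, at rest (horizontal distance between low_cup_center and dish_floor below 0.015 m and z of low_cup_center in the frame of dish_floor between 0.016 and 0.024 m and angle between each of low_cup_center, mid_cup_center, tall_cup_center, small_mould_center's own z axis and vertical below 0.08 rad and linear speed of each of low_cup, mid_cup, tall_cup, small_mould below 0.01 m/s and horizontal distance between mid_cup_center and low_cup_center below 0.01 m and z of mid_cup_center in the frame of low_cup_center between 0.042 and 0.05 m and horizontal distance between tall_cup_center and mid_cup_center below 0.01 m and z of tall_cup_center in the frame of mid_cup_center between 0.055 and 0.063 m and horizontal distance between small_mould_center and tall_cup_center below 0.01 m and z of small_mould_center in the frame of tall_cup_center between 0.046 and 0.054 m and angle between dish_floor's own z axis and vertical below 0.05 rad and height (world z) of dish_floor below 0.01 m); the robot touches nothing.
It fails at once if the big mould cup, the oil bottle or the tape roll is moved more than 30 mm (distance of any of big_mould_center, oil, tape from where it was at the start of the episode above 0.03 m).
It also fails if it takes over 120 s, if anything falls off the work surface, if the arm or the gripper's body presses on something with over 40 N, if the wrist force passes 120 N, or if a joint passes its speed limit or range.

## Working session

There is one attempt and no reset: what is moved stays moved. The work goes in short steps, Python scripts to look and compute and a shell command to move; the robot and the scene stay as the last step left them, time stands still between calls to the robot, and variables do not carry over. Pictures are saved under pics/ and viewed, about 12 in all and at most 16, crops included, and the job is handed in when it is done.

```bash
mkdir -p pics; ls; python3 - <<'E'
from rig import sensors,capture,camera_model
import cv2
s=sensors.sense();print({k:s[k] for k in('t','position','ee_rot','finger_gap','contact_force')})
for n in('top','side'):
    cv2.imwrite(f'pics/{n}0.png',capture(n)[:,:,::-1]);print(camera_model(n))
print(camera_model('wrist'))
E
```

```text
pics
{'t': 0.0, 'position': array([0.20002417, 0.51153406, 0.23021272]), 'ee_rot': array([-0.58199455, -3.08686602,  0.00373946]), 'finger_gap': 0.08508660129322519, 'contact_force': array([ 0.02079096, -0.14342432, -0.11169456])}
{'fx': 454.59472565045036, 'fy': 454.59472565045036, 'cx': 283.8426017066812, 'cy': 210.35138206138012, 'T': array([[-0.01863604, -0.9940139 ,  0.10765253,  0.48298231],
       [-0.99977235,  0.01964561,  0.00832507,  0.0116178 ],
       [-0.01039013, -0.10747288, -0.99415372,  1.38927666],
       [ 0.        ,  0.        ,  0.        ,  1.        ]])}
{'fx': 442.6177655071387, 'fy': 442.6177655071387, 'cx': 275.1847878051329, 'cy': 212.69344691780526, 'T': array([[-0.97801698, -0.17654761,  0.11096728,  0.47256638],
       [-0.20821573,  0.85579267, -0.47356638,  0.63957579],
       [-0.01135798, -0.48626109, -0.87373975,  1.18762814],
       [ 0.        ,  0.        ,  0.        ,  1.        ]])}
{'fx': 324.3902774751447, 'fy': 324.3902774751447, 'cx': 275.8401106527168, 'cy': 207.66120125789615, 'T_tool_cam': array([[-5.80324069e-04, -9.55155943e-01, -2.96102665e-01,
         7.55901825e-02],
       [ 9.99999056e-01, -1.85433080e-04, -1.36171018e-03,
         5.02657354e-05],
       [ 1.24573834e-03, -2.96103176e-01,  9.55155148e-01,
        -1.41457582e-01],
       [ 0.00000000e+00,  0.00000000e+00,  0.00000000e+00,
         1.00000000e+00]])}
```

View pics/top0.png

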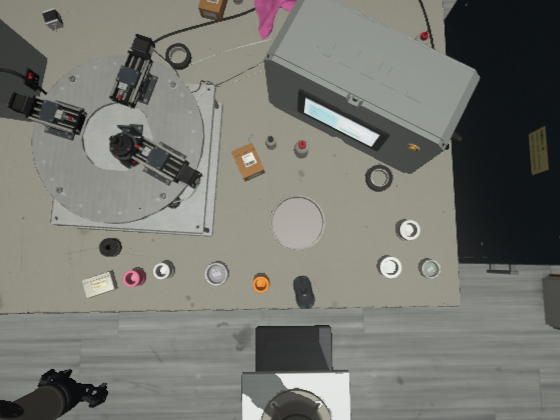

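View pics/side0.png

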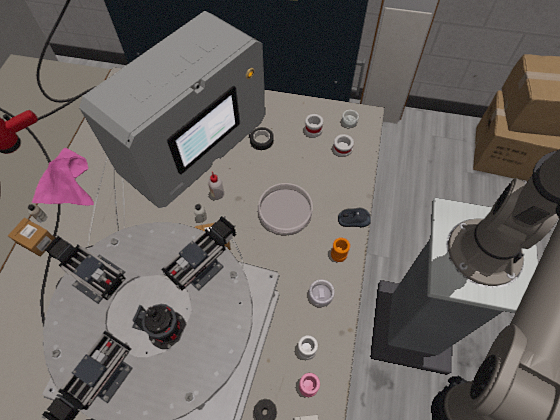

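Top view: banded cups at about (409,230) and (390,267), grey cups at (430,268) and (216,273), the plain steel cup at (163,270), pink and orange decoys at (134,277) and (261,283), and the dish at (298,222). I'll enlarge these.

```bash
cat > h.py <<'E'
import numpy as np,cv2
from rig import sensors,capture,camera_model
from scipy.spatial.transform import Rotation as R
def ray(n,u,v,z,T=None):
    m=camera_model(n)
    if T is None:T=m['T']
    d=T[:3,:3]@[(u-m['cx'])/m['fx'],(v-m['cy'])/m['fy'],1];o=T[:3,3]
    return o+d*(z-o[2])/d[2]
def wristT():
    s=sensors.sense();T=np.eye(4);T[:3,:3]=R.from_rotvec(s['ee_rot']).as_matrix();T[:3,3]=s['position']
    return T@camera_model('wrist')['T_tool_cam']
E
python3 - <<'E'
import cv2,numpy as np
t=cv2.imread('pics/top0.png');s=cv2.imread('pics/side0.png')
def c(i,x,y,w,h,k):return cv2.resize(i[y:y+h,x:x+w],None,fx=k,fy=k,interpolation=cv2.INTER_CUBIC)
# each tile 400x300
A=np.vstack([np.hstack([c(t,360,210,100,75,4),c(t,120,240,120,90,10/3)]),np.hstack([c(s,290,95,100,75,4),c(s,280,275,100,75,4)])])
cv2.imwrite('pics/crops.png',A)
E
```

```text
(no output)
```

View pics/crops.png

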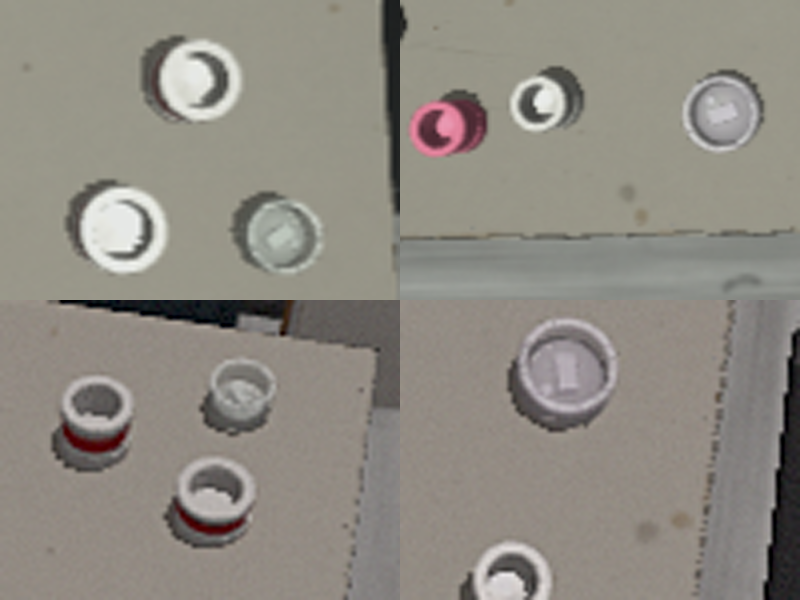

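Sizes from the rims: the far banded cup is ~59 mm (mid), the near one ~64 mm (low), the right mould ~56 mm (small), the left mould ~68 mm (big), and the plain one ~48 mm (tall). Now positions, cross-checked between the two cameras.

```bash
python3 - <<'E'
from h import *
np.set_printoptions(precision=4,suppress=True)
P=[('mid',(410.5,230),(290+97/4,95+99/4),.052),('low',(391,267.3),(290+216/4,95+189/4),.04),('small',(431,268.8),(290+242/4,95+84/4),.034),
('tall',(162.3,270.9),(280+112/4,275+280/4),.066),('big',(216.6,273.9),(280+167/4,275+60/4),.04),('dish',(298,222),(286,208),.036),('tape',(378,178),(262,138),.024),('oil',(302,146),(214,178),.12)]
for n,a,b,z in P:
    p,q=ray('top',*a,z),ray('side',*b,z);print(n,p,q,np.hypot(*p[:2]))
s=sensors.sense();print(R.from_rotvec(s['ee_rot']).as_matrix())
E
```

```text
mid [ 0.5624 -0.348   0.052 ] [ 0.5633 -0.3476  0.052 ] 0.6613736122116702
low [ 0.4546 -0.2888  0.04  ] [ 0.4539 -0.2838  0.04  ] 0.5385511122491201
small [ 0.4479 -0.4075  0.034 ] [ 0.4473 -0.4039  0.034 ] 0.6055580749836357
tall [0.457  0.3777 0.066 ] [0.4568 0.3831 0.066 ] 0.5928853199565309
big [0.4448 0.2245 0.04  ] [0.4454 0.2259 0.04  ] 0.49819160525575334
dish [ 0.5937 -0.0187  0.036 ] [ 0.5905 -0.0069  0.036 ] 0.5940110992911406
tape [ 0.724  -0.2648  0.024 ] [ 0.7224 -0.26    0.024 ] 0.7708977742821163
oil [ 0.8039 -0.033   0.12  ] [ 0.8054 -0.0156  0.12  ] 0.8045791048735667
[[-0.9313  0.3642 -0.0007]
 [ 0.3642  0.9313 -0.002 ]
 [-0.0001 -0.0021 -1.    ]]
```

Both cameras agree to within ~5 mm. The dish and oil are off in the side reading, so I'll refine those with the wrist camera. First I'll align the tool with the world axes and look over the tall cup.

```bash
python3 -m crank '[{"spin":-1,"tz":-4},{"spin":-1,"tz":-4},{"spin":-1,"tz":-4},{"spin":-1,"tz":-4},{"spin":-0.28,"tz":-4}]' 40
python3 -m crank '[{"tx":-28,"ty":-17},{"tx":-28,"ty":-17},{"tx":-28,"ty":-17},{"tx":-28,"ty":-17},{"tx":-28,"ty":-17},{"tx":-28,"ty":-17},{"tx":-28,"ty":-17},{}]'
python3 - <<'E'
from h import *
T=wristT();np.save('T1.npy',T);cv2.imwrite('pics/w1.png',capture('wrist')[:,:,::-1]);s=sensors.sense();print(s['position'],R.from_rotvec(s['ee_rot']).as_matrix().round(3),s['t'],s['joint_positions'])
E
```

```text
[0.20010005 0.5116864  0.23045084] [[-0.931  0.364 -0.001]
 [ 0.364  0.931 -0.002]
 [-0.    -0.002 -1.   ]] 0.15 [-1.23968951  0.3115629   0.01399266  1.51270932 -0.00440206  1.31924283
 -0.02721162]schema error: expected keys tx, ty, tz, spin, claw
schema error: expected keys tx, ty, tz, spin, claw
```

View pics/w1.png

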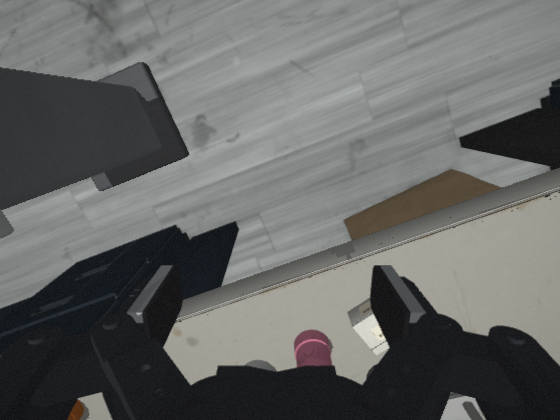

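The schema wants every key in each row. The wrist camera looks toward tool +x, so I'll hover beyond the cup.

```bash
python3 -m crank '[{"tx":0,"ty":0,"tz":-4,"spin":-1,"claw":100},{"tx":0,"ty":0,"tz":-4,"spin":-1,"claw":100},{"tx":0,"ty":0,"tz":-4,"spin":-1,"claw":100},{"tx":0,"ty":0,"tz":-4,"spin":-1,"claw":100},{"tx":0,"ty":0,"tz":-4,"spin":-0.28,"claw":100}]' 40
python3 -m crank '[{"tx":-38,"ty":-16,"tz":0,"spin":0,"claw":100},{"tx":-38,"ty":-16,"tz":0,"spin":0,"claw":100},{"tx":-38,"ty":-16,"tz":0,"spin":0,"claw":100},{"tx":-38,"ty":-16,"tz":0,"spin":0,"claw":100},{"tx":-38,"ty":-16,"tz":0,"spin":0,"claw":100},{"tx":-38,"ty":-16,"tz":0,"spin":0,"claw":100},{"tx":-38,"ty":-16,"tz":0,"spin":0,"claw":100},{"tx":-38,"ty":-16,"tz":0,"spin":0,"claw":100}]'
python3 -m crank '[{"tx":0,"ty":0,"tz":0,"spin":0,"claw":100},{"tx":0,"ty":0,"tz":0,"spin":0,"claw":100}]'
python3 - <<'E'
from h import *
T=wristT();np.save('T2.npy',T);cv2.imwrite('pics/w2.png',capture('wrist')[:,:,::-1]);s=sensors.sense();print(s['position'],R.from_rotvec(s['ee_rot']).as_matrix().round(3),s['t'],s['joint_positions'])
E
```

```text
t: 0.57
position: [0.2002, 0.512, 0.251]
ee_rot: [0.005, -3.141, 0.001]
contact_force: [0.6, -0.5, -0.1]
finger_gap: 0.0858
t: 1.23
position: [0.5059, 0.3834, 0.2512]
ee_rot: [-0.001, -3.141, 0.0]
contact_force: [0.3, 1.2, 0.1]
finger_gap: 0.0854
t: 1.4
position: [0.5076, 0.3809, 0.2502]
ee_rot: [0.012, 3.141, -0.004]
contact_force: [-0.3, 0.8, -1.5]
finger_gap: 0.0854
[0.50501206 0.3835568  0.25049873] [[-1.     0.003 -0.001]
 [ 0.003  1.    -0.001]
 [ 0.001 -0.001 -1.   ]] 1.45 [-0.74149577  0.48265765  0.10552186  1.21897202 -0.04953234  1.44384485
  0.92643928]
```

View pics/w2.png

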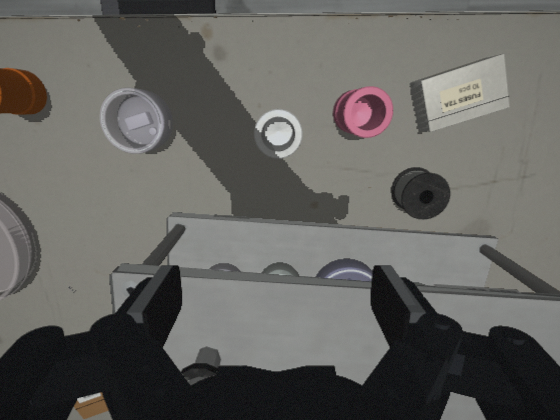

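The wrist view shows the tall cup rim at about (280,133), the pink one at (368,112), the big mould at (133,120), and the turntable frame just beyond the fingers. Computing positions.

```bash
python3 - <<'E'
from h import *
np.set_printoptions(precision=4,suppress=True)
T=np.load('T2.npy')
for n,u,v,z in [('tall',280,133,.066),('pink',368,112,.066),('big',133,120,.04),('frame edge z0',400,230,.0),('frame edge z.1',400,230,.1),('spool',420,194,.03)]: print(n,ray('wrist',u,v,z,T))
E
```

```text
tall [0.4562 0.3845 0.066 ]
pink [0.4372 0.4693 0.066 ]
big [0.4436 0.2306 0.04  ]
frame edge z0 [0.5846 0.5392 0.    ]
frame edge z.1 [0.5456 0.499  0.1   ]
spool [0.5288 0.5454 0.03  ]
```

```bash
python3 -m crank '[{"tx":-6,"ty":-40,"tz":0,"spin":0,"claw":100},{"tx":-6,"ty":-40,"tz":0,"spin":0,"claw":100},{"tx":-6,"ty":-40,"tz":0,"spin":0,"claw":100},{"tx":-6,"ty":-40,"tz":0,"spin":0,"claw":100},{"tx":-6,"ty":-40,"tz":0,"spin":0,"claw":100},{"tx":-6,"ty":-40,"tz":0,"spin":0,"claw":100},{"tx":-6,"ty":-40,"tz":0,"spin":0,"claw":100},{"tx":-6,"ty":-40,"tz":0,"spin":0,"claw":100}]'
python3 -m crank '[{"tx":0,"ty":-40,"tz":0,"spin":0,"claw":100},{"tx":0,"ty":-33,"tz":0,"spin":0,"claw":100},{"tx":0,"ty":0,"tz":0,"spin":0,"claw":100},{"tx":0,"ty":0,"tz":0,"spin":0,"claw":100}]'
python3 - <<'E'
from h import *
T=wristT();np.save('T3.npy',T);cv2.imwrite('pics/w3.png',capture('wrist')[:,:,::-1]);s=sensors.sense();print(s['position'],s['ee_rot'])
E
```

```text
t: 2.12
position: [0.5516, 0.0654, 0.2517]
ee_rot: [-0.007, 3.141, 0.003]
contact_force: [0.2, -0.9, 0.5]
finger_gap: 0.0856
t: 2.45
position: [0.5521, -0.0094, 0.2517]
ee_rot: [0.004, 3.141, 0.001]
contact_force: [0.6, 1.2, -0.8]
finger_gap: 0.0853
[ 0.55224114 -0.00661338  0.25150157] [-2.83024041e-03  3.14151246e+00  3.35194068e-03]
```

View pics/w3.png

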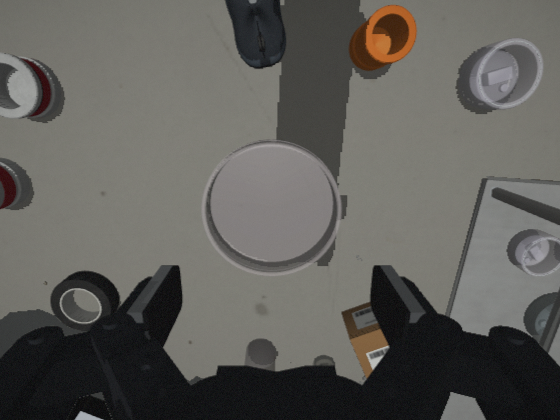

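The dish rim spans columns 202–341 and rows 139–275; its floor is centred near (271.5,202).

```bash
python3 - <<'E'
from h import *
np.set_printoptions(precision=4,suppress=True)
T=np.load('T3.npy')
for n,u,v,z in [('rimL',202,207,.036),('rimR',341,207,.036),('rimT',272,139,.036),('rimB',272,275,.036),('floorc',271.5,202,.006)]: print(n,ray('wrist',u,v,z,T))
E
python3 -m crank '[{"tx":6,"ty":-40,"tz":0,"spin":0,"claw":100},{"tx":6,"ty":-40,"tz":0,"spin":0,"claw":100},{"tx":6,"ty":-40,"tz":0,"spin":0,"claw":100},{"tx":6,"ty":-40,"tz":0,"spin":0,"claw":100},{"tx":6,"ty":-40,"tz":0,"spin":0,"claw":100},{"tx":6,"ty":-40,"tz":0,"spin":0,"claw":100},{"tx":6,"ty":-40,"tz":0,"spin":0,"claw":100},{"tx":0,"ty":0,"tz":0,"spin":0,"claw":100}]'
python3 -m crank '[{"tx":0,"ty":0,"tz":0,"spin":0,"claw":100},{"tx":0,"ty":0,"tz":0,"spin":0,"claw":100}]'
python3 - <<'E'
from h import *
T=wristT();np.save('T4.npy',T);cv2.imwrite('pics/w4.png',capture('wrist')[:,:,::-1]);s=sensors.sense();print(s['position'],s['ee_rot'])
E
```

```text
rimL [ 0.5861 -0.095   0.036 ]
rimR [0.5865 0.0651 0.036 ]
rimT [ 0.5093 -0.0138  0.036 ]
rimB [ 0.6739 -0.0149  0.036 ]
floorc [ 0.589  -0.0153  0.006 ]
t: 3.17
position: [0.5076, -0.2968, 0.2512]
ee_rot: [-0.015, -3.139, 0.012]
contact_force: [-1.3, -1.4, 0.9]
finger_gap: 0.0852
t: 3.33
position: [0.5126, -0.2851, 0.2509]
ee_rot: [-0.008, 3.141, 0.004]
contact_force: [0.0, 0.2, -0.5]
finger_gap: 0.0858
[ 0.51285834 -0.28443725  0.2510156 ] [-0.01047685  3.14083668  0.0044777 ]
```

View pics/w4.png

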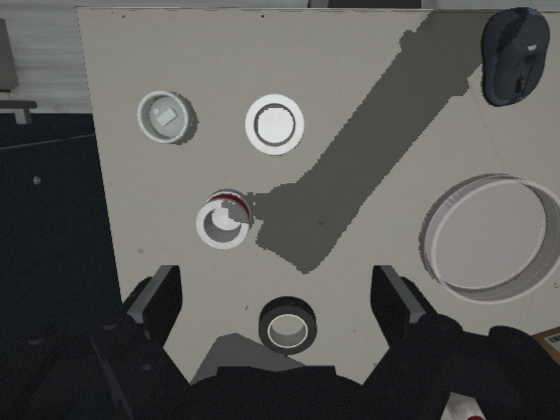

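Low rim at (275,125), mid rim at (223,222), small mould rim at (164,117).

```bash
python3 - <<'E'
from h import *
np.set_printoptions(precision=4,suppress=True)
T=np.load('T4.npy')
for n,u,v,z in [('low',275,125,.04),('mid',223,222,.052),('small',164,117,.034),('lowL',246,125,.04),('lowR',304.5,125,.04)]: print(n,ray('wrist',u,v,z,T))
s=sensors.sense();print(s['position'],s['ee_rot'])
E
```

```text
low [ 0.455  -0.2861  0.04  ]
mid [ 0.5594 -0.3436  0.052 ]
small [ 0.4476 -0.4042  0.034 ]
lowL [ 0.4551 -0.3166  0.04  ]
lowR [ 0.4549 -0.255   0.04  ]
[ 0.5129 -0.2844  0.251 ] [-0.0105  3.1408  0.0045]
```

```bash
python3 -m crank '[{"tx":29,"ty":-1,"tz":20,"spin":0,"claw":100},{"tx":29,"ty":-1,"tz":20,"spin":0,"claw":100},{"tx":0,"ty":0,"tz":40,"spin":0,"claw":100},{"tx":0,"ty":0,"tz":40,"spin":0,"claw":100},{"tx":0,"ty":0,"tz":40,"spin":0,"claw":100},{"tx":0,"ty":0,"tz":0,"spin":0,"claw":100},{"tx":0,"ty":0,"tz":0,"spin":0,"claw":100},{"tx":0,"ty":0,"tz":0,"spin":0,"claw":100}]'
```

```text
t: 4.05
position: [0.4553, -0.29, 0.0934]
ee_rot: [-0.006, 3.138, -0.002]
contact_force: [0.9, -0.2, -0.2]
finger_gap: 0.0851
```

```bash
python3 -m crank '[{"tx":0,"ty":2,"tz":29,"spin":0,"claw":100},{"tx":0,"ty":0,"tz":29,"spin":0,"claw":100},{"tx":0,"ty":0,"tz":27,"spin":0,"claw":100},{"tx":0,"ty":0,"tz":0,"spin":0,"claw":100},{"tx":0,"ty":0,"tz":0,"spin":0,"claw":100}]'
python3 -m crank '[{"tx":0,"ty":0,"tz":0,"spin":0,"claw":50},{"tx":0,"ty":0,"tz":0,"spin":0,"claw":50},{"tx":0,"ty":0,"tz":0,"spin":0,"claw":50},{"tx":0,"ty":0,"tz":0,"spin":0,"claw":50},{"tx":0,"ty":0,"tz":0,"spin":0,"claw":50},{"tx":0,"ty":0,"tz":0,"spin":0,"claw":50},{"tx":0,"ty":0,"tz":0,"spin":0,"claw":50},{"tx":0,"ty":0,"tz":0,"spin":0,"claw":50}]' 40
```

```text
t: 4.47
position: [0.4544, -0.2888, 0.0079]
ee_rot: [-0.003, 3.14, -0.001]
contact_force: [-0.7, -0.5, 0.7]
finger_gap: 0.0854
t: 5.13
position: [0.4556, -0.2894, 0.0097]
ee_rot: [-0.002, 3.136, -0.003]
contact_force: [0.8, 2.2, 6.8]
finger_gap: 0.0619
```

```bash
python3 -m crank '[{"tx":0,"ty":0,"tz":-20,"spin":0,"claw":50},{"tx":0,"ty":0,"tz":-30,"spin":0,"claw":50},{"tx":0,"ty":0,"tz":-30,"spin":0,"claw":50},{"tx":0,"ty":0,"tz":-20,"spin":0,"claw":50},{"tx":0,"ty":0,"tz":0,"spin":0,"claw":50}]'
python3 -m crank '[{"tx":-19,"ty":38,"tz":0,"spin":0,"claw":50},{"tx":-19,"ty":39,"tz":0,"spin":0,"claw":50},{"tx":-19,"ty":39,"tz":0,"spin":0,"claw":50},{"tx":-19,"ty":39,"tz":0,"spin":0,"claw":50},{"tx":-19,"ty":39,"tz":0,"spin":0,"claw":50},{"tx":-20,"ty":39,"tz":0,"spin":0,"claw":50},{"tx":-20,"ty":39,"tz":0,"spin":0,"claw":50},{"tx":0,"ty":0,"tz":0,"spin":0,"claw":50}]'
python3 -m crank '[{"tx":0,"ty":0,"tz":0,"spin":0,"claw":50},{"tx":0,"ty":0,"tz":0,"spin":0,"claw":50}]'
python3 - <<'E'
from h import *
T=wristT();np.save('T5.npy',T);cv2.imwrite('pics/w5.png',capture('wrist')[:,:,::-1]);s=sensors.sense();print(s['position'],s['ee_rot'],s['finger_gap'])
E
```

```text
t: 5.55
position: [0.4567, -0.2914, 0.1127]
ee_rot: [-0.001, 3.13, -0.01]
contact_force: [1.3, -1.4, -2.5]
finger_gap: 0.062
t: 6.22
position: [0.5861, -0.0123, 0.1056]
ee_rot: [-0.026, 3.138, 0.017]
contact_force: [1.0, 3.8, -2.2]
finger_gap: 0.062
t: 6.38
position: [0.5817, -0.0273, 0.1056]
ee_rot: [0.003, -3.14, 0.002]
contact_force: [-0.6, -1.8, -3.8]
finger_gap: 0.0618
[ 0.58147171 -0.02878942  0.1057722 ] [-1.17023993e-03 -3.14012293e+00  2.27198799e-03] 0.061777579239065655
```

View pics/w5.png

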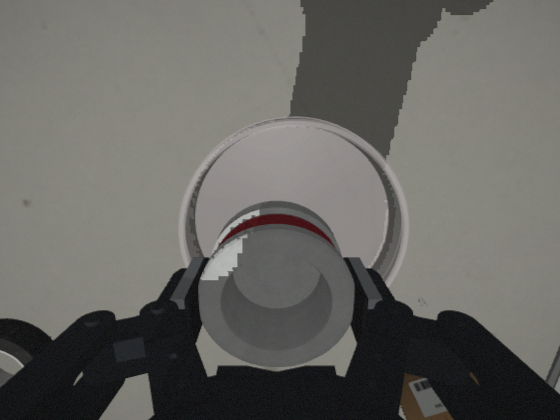

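The cup is held level. The dish appears about 12 mm further +y, which agrees with the pose. Shift, lower, then go gently.

```bash
python3 -m crank '[{"tx":-9,"ty":12,"tz":0,"spin":0,"claw":50},{"tx":0,"ty":0,"tz":0,"spin":0,"claw":50},{"tx":0,"ty":0,"tz":25,"spin":0,"claw":50},{"tx":0,"ty":0,"tz":25,"spin":0,"claw":50},{"tx":0,"ty":0,"tz":20,"spin":0,"claw":50},{"tx":0,"ty":0,"tz":10,"spin":0,"claw":50},{"tx":0,"ty":0,"tz":0,"spin":0,"claw":50},{"tx":0,"ty":0,"tz":0,"spin":0,"claw":50}]'
```

```text
t: 7.1
position: [0.5911, -0.0162, 0.0264]
ee_rot: [-0.001, -3.141, 0.001]
contact_force: [0.1, 0.4, -2.6]
finger_gap: 0.0617
```

```bash
python3 -m crank '[{"tx":0,"ty":0,"tz":4,"spin":0,"claw":50},{"tx":0,"ty":0,"tz":3,"spin":0,"claw":50},{"tx":0,"ty":0,"tz":0,"spin":0,"claw":50},{"tx":0,"ty":0,"tz":0,"spin":0,"claw":50},{"tx":0,"ty":0,"tz":0,"spin":0,"claw":50}]'
```

```text
t: 7.52
position: [0.5917, -0.0152, 0.0198]
ee_rot: [-0.001, 3.141, 0.0]
contact_force: [-0.0, 0.3, -3.0]
finger_gap: 0.0616
```

```bash
python3 -m crank '[{"tx":0,"ty":0,"tz":2,"spin":0,"claw":50},{"tx":0,"ty":0,"tz":2,"spin":0,"claw":50},{"tx":0,"ty":0,"tz":0,"spin":0,"claw":50},{"tx":0,"ty":0,"tz":0,"spin":0,"claw":50}]'
```

```text
t: 7.85
position: [0.5918, -0.0151, 0.0161]
ee_rot: [-0.001, 3.141, 0.0]
contact_force: [-1.3, 0.3, 3.2]
finger_gap: 0.0616
```

Contact made (force −3 → +3 N). Release, lift, and head for the mid cup.

```bash
python3 -m crank '[{"tx":0,"ty":0,"tz":0,"spin":0,"claw":100},{"tx":0,"ty":0,"tz":0,"spin":0,"claw":100},{"tx":0,"ty":0,"tz":0,"spin":0,"claw":100},{"tx":0,"ty":0,"tz":0,"spin":0,"claw":100},{"tx":0,"ty":0,"tz":-20,"spin":0,"claw":100},{"tx":0,"ty":0,"tz":-40,"spin":0,"claw":100},{"tx":0,"ty":0,"tz":-40,"spin":0,"claw":100},{"tx":0,"ty":0,"tz":-30,"spin":0,"claw":100}]'
python3 -m crank '[{"tx":4,"ty":-41,"tz":0,"spin":0,"claw":100},{"tx":4,"ty":-41,"tz":0,"spin":0,"claw":100},{"tx":4,"ty":-41,"tz":0,"spin":0,"claw":100},{"tx":4,"ty":-41,"tz":0,"spin":0,"claw":100},{"tx":4,"ty":-41,"tz":0,"spin":0,"claw":100},{"tx":4,"ty":-41,"tz":0,"spin":0,"claw":100},{"tx":4,"ty":-41,"tz":0,"spin":0,"claw":100},{"tx":3,"ty":-41,"tz":0,"spin":0,"claw":100}]'
python3 -m crank '[{"tx":0,"ty":0,"tz":0,"spin":0,"claw":100},{"tx":0,"ty":0,"tz":0,"spin":0,"claw":100},{"tx":0,"ty":0,"tz":0,"spin":0,"claw":100}]'
```

```text
t: 8.52
position: [0.5924, -0.0155, 0.1483]
ee_rot: [-0.001, 3.138, -0.0]
contact_force: [1.3, 0.4, 0.0]
finger_gap: 0.0852
t: 9.18
position: [0.56, -0.3452, 0.1453]
ee_rot: [-0.001, 3.141, 0.0]
contact_force: [0.8, 0.4, 0.8]
finger_gap: 0.0854
t: 9.43
position: [0.5607, -0.3428, 0.1448]
ee_rot: [-0.0, 3.142, 0.002]
contact_force: [0.5, 0.5, -0.4]
finger_gap: 0.0852
```

```bash
python3 -m crank '[{"tx":0,"ty":-3,"tz":30,"spin":0,"claw":100},{"tx":0,"ty":0,"tz":40,"spin":0,"claw":100},{"tx":0,"ty":0,"tz":40,"spin":0,"claw":100},{"tx":0,"ty":0,"tz":22,"spin":0,"claw":100},{"tx":0,"ty":0,"tz":0,"spin":0,"claw":100},{"tx":0,"ty":0,"tz":0,"spin":0,"claw":100}]'
python3 -m crank '[{"tx":0,"ty":0,"tz":0,"spin":0,"claw":45},{"tx":0,"ty":0,"tz":0,"spin":0,"claw":45},{"tx":0,"ty":0,"tz":0,"spin":0,"claw":45},{"tx":0,"ty":0,"tz":0,"spin":0,"claw":45},{"tx":0,"ty":0,"tz":0,"spin":0,"claw":45},{"tx":0,"ty":0,"tz":0,"spin":0,"claw":45},{"tx":0,"ty":0,"tz":0,"spin":0,"claw":45},{"tx":0,"ty":0,"tz":0,"spin":0,"claw":45}]' 40
python3 -c "
from rig import sensors;print(sensors.sense()['position'])"
```

```text
t: 9.93
position: [0.561, -0.343, 0.0122]
ee_rot: [0.006, -3.14, -0.005]
contact_force: [-0.4, 0.5, 0.3]
finger_gap: 0.0854
t: 10.6
position: [0.5632, -0.3468, 0.0169]
ee_rot: [-0.002, 3.136, -0.003]
contact_force: [0.6, 1.9, 6.9]
finger_gap: 0.0585
[ 0.56320934 -0.34680573  0.01686062]
```

```bash
python3 -m crank '[{"tx":0,"ty":0,"tz":-20,"spin":0,"claw":45},{"tx":0,"ty":0,"tz":-40,"spin":0,"claw":45},{"tx":0,"ty":0,"tz":-40,"spin":0,"claw":45},{"tx":0,"ty":0,"tz":-20,"spin":0,"claw":45},{"tx":0,"ty":0,"tz":0,"spin":0,"claw":45}]'
python3 -m crank '[{"tx":-4,"ty":41,"tz":0,"spin":0,"claw":45},{"tx":-4,"ty":41,"tz":0,"spin":0,"claw":45},{"tx":-4,"ty":41,"tz":0,"spin":0,"claw":45},{"tx":-4,"ty":41,"tz":0,"spin":0,"claw":45},{"tx":-4,"ty":41,"tz":0,"spin":0,"claw":45},{"tx":-4,"ty":41,"tz":0,"spin":0,"claw":45},{"tx":-4,"ty":41,"tz":0,"spin":0,"claw":45},{"tx":-1,"ty":41,"tz":0,"spin":0,"claw":45}]'
python3 -m crank '[{"tx":0,"ty":0,"tz":0,"spin":0,"claw":45},{"tx":0,"ty":0,"tz":0,"spin":0,"claw":45},{"tx":0,"ty":0,"tz":0,"spin":0,"claw":45},{"tx":0,"ty":0,"tz":0,"spin":0,"claw":45}]'
python3 - <<'E'
from h import *
T=wristT();np.save('T6.npy',T);w=capture('wrist')[:,:,::-1];t=capture('top')[:,:,::-1]
cv2.imwrite('pics/w6.png',w);cv2.imwrite('pics/t6.png',t);cv2.imwrite('pics/s6.png',capture('side')[:,:,::-1]);s=sensors.sense();print(s['position'],s['ee_rot'],s['finger_gap'])
E
```

```text
t: 11.02
position: [0.5641, -0.3494, 0.1411]
ee_rot: [-0.001, 3.13, -0.012]
contact_force: [1.3, -0.5, -1.5]
finger_gap: 0.0584
t: 11.68
position: [0.5885, -0.0161, 0.132]
ee_rot: [0.001, -3.14, 0.0]
contact_force: [0.6, 0.7, -2.4]
finger_gap: 0.0586
t: 12.02
position: [0.5886, -0.0205, 0.1326]
ee_rot: [-0.003, -3.14, 0.003]
contact_force: [-0.1, 0.3, -2.9]
finger_gap: 0.0585
[ 0.58903516 -0.02040576  0.1330649 ] [-4.24511391e-03 -3.14109998e+00  1.27383034e-03] 0.05794786600385131
```

View pics/w6.png

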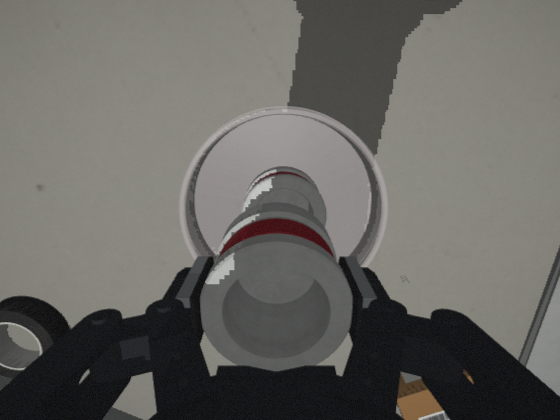

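The held mid cup is centred at column 276, and the low cup sits centred in the dish at column ~284. I'll check the x offsets: mid rim rows ~235–370, low rim's near edge at row ~167.

```bash
python3 - <<'E'
from h import *
np.set_printoptions(precision=4,suppress=True)
T=np.load('T6.npy')
for n,u,v,z in [('midnear',276,235,.133+.035),('midfar',276,370,.133+.035),('midL',201,300,.168),('midR',352,300,.168),('lownear',284,167,.046),('lowL',243,195,.046),('lowR',326,195,.046),('dishnear',284,106,.036)]: print(n,ray('wrist',u,v,z,T))
E
python3 - <<'E'
import cv2,numpy as np
w=cv2.imread('pics/w6.png');s=cv2.imread('pics/s6.png');
cv2.imwrite('pics/c6.png',np.hstack([cv2.resize(w[150:390,190:370],(400,533),interpolation=cv2.INTER_CUBIC),cv2.resize(s[140:260,240:330],(400,533),interpolation=cv2.INTER_CUBIC)]))
E
```

```text
midnear [ 0.556  -0.0204  0.168 ]
midfar [ 0.6147 -0.0205  0.168 ]
midL [ 0.5822 -0.0486  0.168 ]
midR [0.5822 0.0081 0.168 ]
lownear [ 0.5533 -0.015   0.046 ]
lowL [ 0.5738 -0.0448  0.046 ]
lowR [0.5739 0.0156 0.046 ]
dishnear [ 0.512 -0.015  0.036]
```

View pics/c6.png

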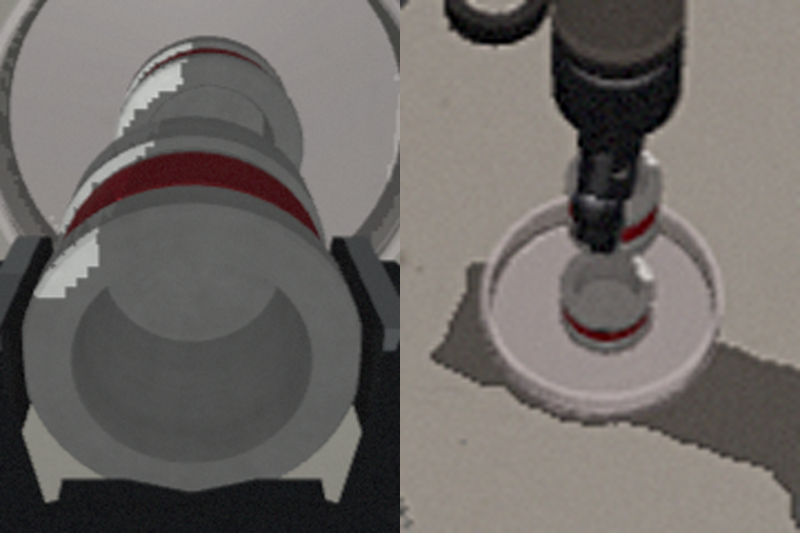

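Mid in hand is ≈2 mm short of the TCP in x; low is at ≈(0.591,−0.015). Lower onto it.

```bash
python3 -m crank '[{"tx":-3,"ty":5,"tz":0,"spin":0,"claw":45},{"tx":0,"ty":0,"tz":0,"spin":0,"claw":45},{"tx":0,"ty":0,"tz":25,"spin":0,"claw":45},{"tx":0,"ty":0,"tz":25,"spin":0,"claw":45},{"tx":0,"ty":0,"tz":10,"spin":0,"claw":45},{"tx":0,"ty":0,"tz":0,"spin":0,"claw":45},{"tx":0,"ty":0,"tz":0,"spin":0,"claw":45}]'
python3 -m crank '[{"tx":0,"ty":0,"tz":3,"spin":0,"claw":45},{"tx":0,"ty":0,"tz":0,"spin":0,"claw":45},{"tx":0,"ty":0,"tz":0,"spin":0,"claw":45}]'
python3 -m crank '[{"tx":0,"ty":0,"tz":3,"spin":0,"claw":45},{"tx":0,"ty":0,"tz":0,"spin":0,"claw":45},{"tx":0,"ty":0,"tz":0,"spin":0,"claw":45}]'
```

```text
t: 12.75
position: [0.5922, -0.0132, 0.0731]
ee_rot: [0.001, -3.141, 0.0]
contact_force: [0.7, -0.3, -2.3]
finger_gap: 0.0585
t: 13.0
position: [0.5933, -0.0133, 0.0715]
ee_rot: [-0.001, 3.139, 0.0]
contact_force: [0.6, 0.3, -3.8]
finger_gap: 0.0586
t: 13.25
position: [0.5923, -0.0132, 0.0674]
ee_rot: [0.001, -3.142, -0.0]
contact_force: [-0.1, 0.4, -2.5]
finger_gap: 0.0584
```

```bash
python3 -m crank '[{"tx":0,"ty":-2,"tz":2,"spin":0,"claw":45},{"tx":0,"ty":0,"tz":0,"spin":0,"claw":45},{"tx":0,"ty":0,"tz":0,"spin":0,"claw":45}]'
python3 -m crank '[{"tx":0,"ty":0,"tz":1.5,"spin":0,"claw":45},{"tx":0,"ty":0,"tz":0,"spin":0,"claw":45},{"tx":0,"ty":0,"tz":0,"spin":0,"claw":45}]'
```

```text
t: 13.5
position: [0.5922, -0.0156, 0.0651]
ee_rot: [0.0, -3.141, 0.0]
contact_force: [-0.3, 0.8, -3.3]
finger_gap: 0.0583
t: 13.75
position: [0.5923, -0.0151, 0.0637]
ee_rot: [0.001, -3.141, -0.0]
contact_force: [-0.7, -0.4, -2.8]
finger_gap: 0.0584
```

```bash
python3 -m crank '[{"tx":0,"ty":0,"tz":1.5,"spin":0,"claw":45},{"tx":0,"ty":0,"tz":0,"spin":0,"claw":45},{"tx":0,"ty":0,"tz":0,"spin":0,"claw":45}]'
```

```text
t: 14.0
position: [0.5926, -0.0152, 0.0632]
ee_rot: [-0.001, 3.141, 0.0]
contact_force: [-2.9, 1.4, 3.9]
finger_gap: 0.0586
```

```bash
python3 -m crank '[{"tx":0,"ty":0,"tz":0,"spin":0,"claw":100},{"tx":0,"ty":0,"tz":0,"spin":0,"claw":100},{"tx":0,"ty":0,"tz":0,"spin":0,"claw":100},{"tx":0,"ty":0,"tz":0,"spin":0,"claw":100},{"tx":0,"ty":0,"tz":-20,"spin":0,"claw":100},{"tx":0,"ty":0,"tz":-40,"spin":0,"claw":100},{"tx":0,"ty":0,"tz":-40,"spin":0,"claw":100},{"tx":0,"ty":0,"tz":-30,"spin":0,"claw":100}]'
python3 -m crank '[{"tx":38,"ty":10,"tz":0,"spin":0,"claw":80},{"tx":38,"ty":10,"tz":0,"spin":0,"claw":80},{"tx":30,"ty":28,"tz":0,"spin":0,"claw":80},{"tx":15,"ty":38,"tz":0,"spin":0,"claw":80},{"tx":10,"ty":40,"tz":0,"spin":0,"claw":80},{"tx":3,"ty":41,"tz":0,"spin":0,"claw":80},{"tx":0,"ty":41,"tz":0,"spin":0,"claw":80},{"tx":0,"ty":41,"tz":0,"spin":0,"claw":80}]'
python3 -m crank '[{"tx":0,"ty":41,"tz":0,"spin":0,"claw":80},{"tx":0,"ty":41,"tz":0,"spin":0,"claw":80},{"tx":0,"ty":41,"tz":0,"spin":0,"claw":80},{"tx":0,"ty":20,"tz":0,"spin":0,"claw":80},{"tx":0,"ty":0,"tz":0,"spin":0,"claw":80},{"tx":0,"ty":0,"tz":0,"spin":0,"claw":80},{"tx":0,"ty":0,"tz":0,"spin":0,"claw":80}]'
```

```text
t: 14.67
position: [0.5934, -0.0154, 0.1955]
ee_rot: [-0.001, 3.138, -0.0]
contact_force: [1.9, -1.1, 0.1]
finger_gap: 0.0853
t: 15.33
position: [0.4577, 0.2356, 0.1928]
ee_rot: [-0.001, 3.141, 0.001]
contact_force: [0.4, -0.7, -0.6]
finger_gap: 0.0681
t: 15.92
position: [0.4587, 0.3752, 0.192]
ee_rot: [0.001, 3.141, -0.003]
contact_force: [-0.5, -0.1, -0.4]
finger_gap: 0.0681
```

```bash
python3 -m crank '[{"tx":2,"ty":7,"tz":0,"spin":0,"claw":80},{"tx":0,"ty":0,"tz":30,"spin":0,"claw":80},{"tx":0,"ty":0,"tz":40,"spin":0,"claw":80},{"tx":0,"ty":0,"tz":40,"spin":0,"claw":80},{"tx":0,"ty":0,"tz":40,"spin":0,"claw":80},{"tx":0,"ty":0,"tz":20,"spin":0,"claw":80},{"tx":0,"ty":0,"tz":0,"spin":0,"claw":80},{"tx":0,"ty":0,"tz":0,"spin":0,"claw":80}]'
python3 -m crank '[{"tx":0,"ty":0,"tz":0,"spin":0,"claw":35},{"tx":0,"ty":0,"tz":0,"spin":0,"claw":35},{"tx":0,"ty":0,"tz":0,"spin":0,"claw":35},{"tx":0,"ty":0,"tz":0,"spin":0,"claw":35},{"tx":0,"ty":0,"tz":0,"spin":0,"claw":35},{"tx":0,"ty":0,"tz":0,"spin":0,"claw":35},{"tx":0,"ty":0,"tz":0,"spin":0,"claw":35},{"tx":0,"ty":0,"tz":0,"spin":0,"claw":35}]' 40
python3 -c "
from rig import sensors;print(sensors.sense()['position'])"
```

```text
t: 16.58
position: [0.456, 0.3823, 0.0218]
ee_rot: [-0.002, -3.14, 0.003]
contact_force: [0.2, 0.3, 0.7]
finger_gap: 0.0685
t: 17.25
position: [0.4584, 0.3848, 0.0254]
ee_rot: [-0.0, 3.137, 0.005]
contact_force: [-0.2, -1.4, 6.2]
finger_gap: 0.0471
[0.45837274 0.38480042 0.02542802]
```

```bash
python3 -m crank '[{"tx":0,"ty":0,"tz":-20,"spin":0,"claw":35},{"tx":0,"ty":0,"tz":-40,"spin":0,"claw":35},{"tx":0,"ty":0,"tz":-40,"spin":0,"claw":35},{"tx":0,"ty":0,"tz":-40,"spin":0,"claw":35},{"tx":0,"ty":0,"tz":-35,"spin":0,"claw":35},{"tx":0,"ty":0,"tz":0,"spin":0,"claw":35}]'
python3 -m crank '[{"tx":0,"ty":-25,"tz":0,"spin":0,"claw":35},{"tx":0,"ty":-40,"tz":0,"spin":0,"claw":35},{"tx":0,"ty":-40,"tz":0,"spin":0,"claw":35},{"tx":0,"ty":-40,"tz":0,"spin":0,"claw":35},{"tx":0,"ty":-40,"tz":0,"spin":0,"claw":35},{"tx":-10,"ty":-40,"tz":0,"spin":0,"claw":35},{"tx":-20,"ty":-35,"tz":0,"spin":0,"claw":35},{"tx":-25,"ty":-30,"tz":0,"spin":0,"claw":35}]'
python3 -m crank '[{"tx":-25,"ty":-30,"tz":0,"spin":0,"claw":35},{"tx":-25,"ty":-30,"tz":0,"spin":0,"claw":35},{"tx":-20,"ty":-25,"tz":0,"spin":0,"claw":35},{"tx":0,"ty":0,"tz":0,"spin":0,"claw":35},{"tx":0,"ty":0,"tz":0,"spin":0,"claw":35},{"tx":0,"ty":0,"tz":0,"spin":0,"claw":35},{"tx":0,"ty":0,"tz":0,"spin":0,"claw":35}]'
python3 -c "
from rig import sensors;print(sensors.sense()['position'])"
```

```text
t: 17.75
position: [0.4601, 0.3874, 0.2074]
ee_rot: [-0.001, 3.128, 0.02]
contact_force: [1.6, 0.8, -1.1]
finger_gap: 0.0467
t: 18.42
position: [0.5101, 0.0909, 0.1977]
ee_rot: [-0.0, -3.141, -0.0]
contact_force: [0.9, 0.2, -2.3]
finger_gap: 0.0467
t: 19.0
position: [0.5805, 0.011, 0.197]
ee_rot: [0.005, -3.141, -0.003]
contact_force: [-1.0, 0.1, -1.9]
finger_gap: 0.047
[0.58053051 0.01096758 0.1970134 ]
```

```bash
python3 -m crank '[{"tx":-6,"ty":-13,"tz":0,"spin":0,"claw":35},{"tx":-5,"ty":-13,"tz":0,"spin":0,"claw":35},{"tx":0,"ty":0,"tz":0,"spin":0,"claw":35},{"tx":0,"ty":0,"tz":0,"spin":0,"claw":35},{"tx":0,"ty":0,"tz":0,"spin":0,"claw":35}]'
python3 - <<'E'
from h import *
T=wristT();np.save('T7.npy',T);w=capture('wrist')[:,:,::-1];s=sensors.sense();print(s['position'],s['ee_rot'],s['finger_gap'])
cv2.imwrite('pics/w7.png',cv2.resize(w[100:400,190:370],(480,800)[:2] and (360,600),interpolation=cv2.INTER_CUBIC))
E
```

```text
t: 19.42
position: [0.5921, -0.0163, 0.1973]
ee_rot: [0.002, -3.141, -0.002]
contact_force: [-0.6, 0.1, -2.6]
finger_gap: 0.0468
[ 0.59206701 -0.0159239   0.19727996] [ 3.01279877e-03 -3.14124325e+00 -1.98156517e-03] 0.04678611654479408
```

View pics/w7.png

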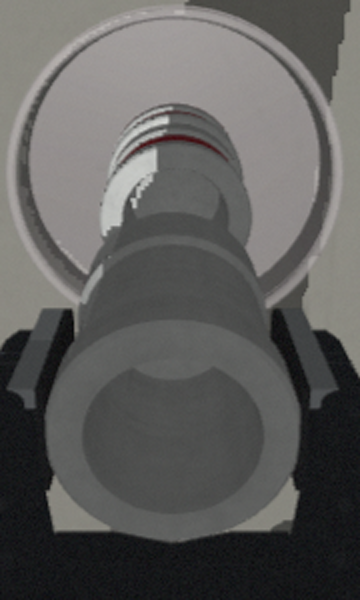

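Tall rim: rows ~260–370, columns 213–340. Mid rim: columns 240–316, near edge at row ~179. Both are centred in y.

```bash
python3 - <<'E'
from h import *
np.set_printoptions(precision=4,suppress=True)
T=np.load('T7.npy')
for n,u,v,z in [('tallnear',277,260,.238),('tallfar',277,370,.238),('L',213.5,315,.238),('R',340,315,.238),('midnear',278,179,.098),('midL',240,200,.098),('midR',316,200,.098)]: print(n,ray('wrist',u,v,z,T))
E
python3 -m crank '[{"tx":0,"ty":0,"tz":25,"spin":0,"claw":35},{"tx":0,"ty":0,"tz":25,"spin":0,"claw":35},{"tx":0,"ty":0,"tz":14,"spin":0,"claw":35},{"tx":0,"ty":0,"tz":0,"spin":0,"claw":35},{"tx":0,"ty":0,"tz":0,"spin":0,"claw":35},{"tx":0,"ty":0,"tz":0,"spin":0,"claw":35}]'
```

```text
tallnear [ 0.5665 -0.0161  0.238 ]
tallfar [ 0.6131 -0.016   0.238 ]
L [ 0.5884 -0.0391  0.238 ]
R [0.5884 0.0068 0.238 ]
midnear [ 0.5683 -0.0149  0.098 ]
midL [ 0.5848 -0.0442  0.098 ]
midR [0.5848 0.0145 0.098 ]
t: 19.97
position: [0.5934, -0.0167, 0.1346]
ee_rot: [-0.002, 3.139, 0.0]
contact_force: [-0.3, -0.8, -2.8]
finger_gap: 0.0468
```

Tall and mid were both held about 2 mm short of the TCP in x, so the same TCP x centres them. Continue down; contact is expected at z≈0.123.

```bash
python3 -m crank '[{"tx":0,"ty":0,"tz":4,"spin":0,"claw":35},{"tx":0,"ty":0,"tz":3,"spin":0,"claw":35},{"tx":0,"ty":0,"tz":0,"spin":0,"claw":35},{"tx":0,"ty":0,"tz":0,"spin":0,"claw":35}]'
python3 -m crank '[{"tx":0,"ty":0,"tz":2,"spin":0,"claw":35},{"tx":0,"ty":0,"tz":0,"spin":0,"claw":35},{"tx":0,"ty":0,"tz":0,"spin":0,"claw":35}]'
```

```text
t: 20.3
position: [0.5924, -0.0172, 0.1265]
ee_rot: [-0.001, 3.141, 0.0]
contact_force: [-0.4, 0.6, -2.7]
finger_gap: 0.0467
t: 20.55
position: [0.5923, -0.0172, 0.1242]
ee_rot: [0.001, -3.141, -0.0]
contact_force: [-0.5, 0.6, -1.7]
finger_gap: 0.0468
```

```bash
python3 -m crank '[{"tx":0,"ty":0,"tz":1.5,"spin":0,"claw":35},{"tx":0,"ty":0,"tz":0,"spin":0,"claw":35},{"tx":0,"ty":0,"tz":0,"spin":0,"claw":35}]'
```

```text
t: 20.8
position: [0.5927, -0.0173, 0.1236]
ee_rot: [-0.001, 3.14, 0.0]
contact_force: [-1.0, -0.3, 2.8]
finger_gap: 0.0468
```

Contact at the predicted height. Release, lift, go to the small mould.

```bash
python3 -m crank '[{"tx":0,"ty":0,"tz":0,"spin":0,"claw":100},{"tx":0,"ty":0,"tz":0,"spin":0,"claw":100},{"tx":0,"ty":0,"tz":0,"spin":0,"claw":100},{"tx":0,"ty":0,"tz":0,"spin":0,"claw":100},{"tx":0,"ty":0,"tz":-20,"spin":0,"claw":100},{"tx":0,"ty":0,"tz":-35,"spin":0,"claw":100},{"tx":0,"ty":0,"tz":-30,"spin":0,"claw":100},{"tx":0,"ty":0,"tz":-25,"spin":0,"claw":100}]'
python3 -m crank '[{"tx":10,"ty":-38,"tz":0,"spin":0,"claw":100},{"tx":10,"ty":-40,"tz":0,"spin":0,"claw":100},{"tx":10,"ty":-40,"tz":0,"spin":0,"claw":100},{"tx":10,"ty":-40,"tz":0,"spin":0,"claw":100},{"tx":10,"ty":-40,"tz":0,"spin":0,"claw":100},{"tx":10,"ty":-40,"tz":0,"spin":0,"claw":100},{"tx":10,"ty":-40,"tz":0,"spin":0,"claw":100},{"tx":10,"ty":-40,"tz":0,"spin":0,"claw":100}]'
python3 -m crank '[{"tx":10,"ty":-35,"tz":0,"spin":0,"claw":100},{"tx":10,"ty":-30,"tz":0,"spin":0,"claw":100},{"tx":0,"ty":0,"tz":0,"spin":0,"claw":100},{"tx":0,"ty":0,"tz":0,"spin":0,"claw":100},{"tx":0,"ty":0,"tz":0,"spin":0,"claw":100}]'
python3 - <<'E'
from h import *
T=wristT();np.save('T8.npy',T);w=capture('wrist')[:,:,::-1];s=sensors.sense();print(s['position'],s['ee_rot'])
d=capture('side')[:,:,::-1];t=capture('top')[:,:,::-1]
f=lambda i,x,y,a,b:cv2.resize(i[y:y+a,x:x+b],(400,300),interpolation=cv2.INTER_CUBIC)
cv2.imwrite('pics/m8.png',np.vstack([np.hstack([f(w,0,0,420,560),f(w,170,100,210,280)]),np.hstack([f(d,225,130,105,140),f(t,240,170,90,120)])]))
E
```

```text
t: 21.47
position: [0.5929, -0.0173, 0.2351]
ee_rot: [-0.001, 3.139, -0.0]
contact_force: [0.7, -0.9, 0.2]
finger_gap: 0.0853
t: 22.13
position: [0.5119, -0.337, 0.2329]
ee_rot: [-0.002, 3.141, 0.0]
contact_force: [1.0, 0.2, 0.6]
finger_gap: 0.0852
t: 22.55
position: [0.4931, -0.3996, 0.2325]
ee_rot: [-0.001, 3.141, 0.002]
contact_force: [-0.1, 1.0, -0.0]
finger_gap: 0.0854
[ 0.49376445 -0.39866902  0.23253605] [-4.66175281e-03  3.14092241e+00  2.52537297e-03]
```

View pics/m8.png

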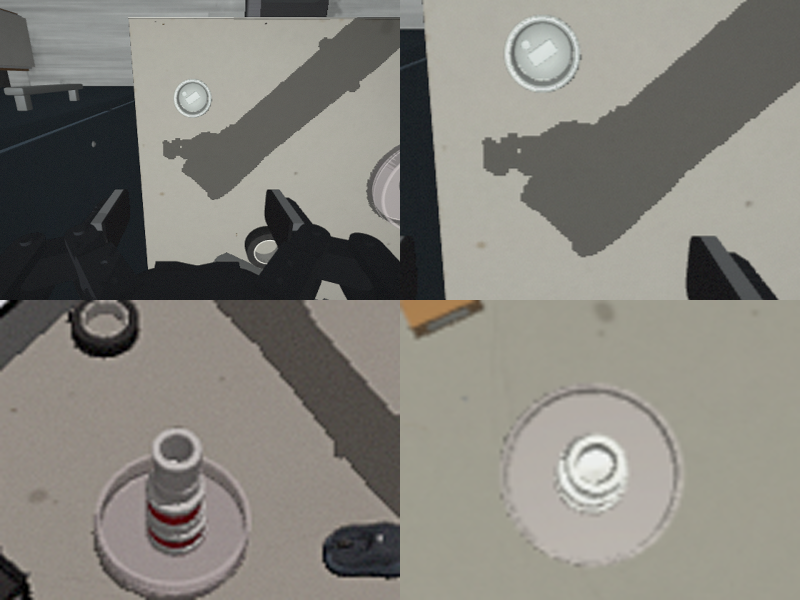

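The stand is upright: tall on mid on low, in the dish. Small mould rim at wrist (269.4,137.8); tall rim at top (298.2,219.8) and side (286.6,181.5).

```bash
python3 - <<'E'
from h import *
np.set_printoptions(precision=4,suppress=True)
print(ray('wrist',269.4,137.8,.034,np.load('T8.npy')),ray('top',298.2,219.8,.164),ray('side',286.6,181.5,.164))
s=sensors.sense();print(s['position'])
E
```

```text
[ 0.4476 -0.4064  0.034 ] [ 0.5892 -0.0165  0.164 ] [ 0.5923 -0.0177  0.164 ]
[ 0.4941 -0.3982  0.2327]
```

```bash
python3 -m crank '[{"tx":23,"ty":-4,"tz":10,"spin":0,"claw":100},{"tx":23,"ty":-4,"tz":20,"spin":0,"claw":100},{"tx":0,"ty":0,"tz":40,"spin":0,"claw":100},{"tx":0,"ty":0,"tz":40,"spin":0,"claw":100},{"tx":0,"ty":0,"tz":40,"spin":0,"claw":100},{"tx":0,"ty":0,"tz":0,"spin":0,"claw":100},{"tx":0,"ty":0,"tz":0,"spin":0,"claw":100},{"tx":0,"ty":0,"tz":0,"spin":0,"claw":100}]'
```

```text
t: 23.37
position: [0.4485, -0.4089, 0.0851]
ee_rot: [-0.004, 3.139, -0.004]
contact_force: [1.5, 0.1, 0.9]
finger_gap: 0.0851
```

```bash
python3 -m crank '[{"tx":0,"ty":2,"tz":30,"spin":0,"claw":100},{"tx":0,"ty":0,"tz":30,"spin":0,"claw":100},{"tx":0,"ty":0,"tz":20,"spin":0,"claw":100},{"tx":0,"ty":0,"tz":0,"spin":0,"claw":100},{"tx":0,"ty":0,"tz":0,"spin":0,"claw":100},{"tx":0,"ty":0,"tz":0,"spin":0,"claw":100}]'
python3 -m crank '[{"tx":0,"ty":0,"tz":0,"spin":0,"claw":45},{"tx":0,"ty":0,"tz":0,"spin":0,"claw":45},{"tx":0,"ty":0,"tz":0,"spin":0,"claw":45},{"tx":0,"ty":0,"tz":0,"spin":0,"claw":45},{"tx":0,"ty":0,"tz":0,"spin":0,"claw":45},{"tx":0,"ty":0,"tz":0,"spin":0,"claw":45},{"tx":0,"ty":0,"tz":0,"spin":0,"claw":45},{"tx":0,"ty":0,"tz":0,"spin":0,"claw":45}]' 25
python3 -c "
from rig import sensors;print(sensors.sense()['position'])"
```

```text
t: 23.87
position: [0.449, -0.4085, 0.0062]
ee_rot: [-0.002, 3.137, -0.007]
contact_force: [-0.9, 0.4, 0.6]
finger_gap: 0.0856
t: 24.53
position: [0.4478, -0.4073, 0.0048]
ee_rot: [-0.001, 3.139, -0.003]
contact_force: [-0.7, 0.2, 7.2]
finger_gap: 0.0544
[ 0.4477998 -0.4073419  0.0048228]
```

```bash
python3 -m crank '[{"tx":0,"ty":0,"tz":-20,"spin":0,"claw":45},{"tx":0,"ty":0,"tz":-40,"spin":0,"claw":45},{"tx":0,"ty":0,"tz":-40,"spin":0,"claw":45},{"tx":0,"ty":0,"tz":-40,"spin":0,"claw":45},{"tx":0,"ty":0,"tz":-40,"spin":0,"claw":45},{"tx":0,"ty":0,"tz":-40,"spin":0,"claw":45},{"tx":0,"ty":0,"tz":0,"spin":0,"claw":45},{"tx":0,"ty":0,"tz":0,"spin":0,"claw":45}]'
python3 -m crank '[{"tx":-15,"ty":25,"tz":0,"spin":0,"claw":45},{"tx":-15,"ty":38,"tz":0,"spin":0,"claw":45},{"tx":-15,"ty":38,"tz":0,"spin":0,"claw":45},{"tx":-15,"ty":38,"tz":0,"spin":0,"claw":45},{"tx":-15,"ty":38,"tz":0,"spin":0,"claw":45},{"tx":-15,"ty":38,"tz":0,"spin":0,"claw":45},{"tx":-15,"ty":38,"tz":0,"spin":0,"claw":45},{"tx":-15,"ty":38,"tz":0,"spin":0,"claw":45}]'
python3 -m crank '[{"tx":-12,"ty":35,"tz":0,"spin":0,"claw":45},{"tx":-12,"ty":35,"tz":0,"spin":0,"claw":45},{"tx":0,"ty":30,"tz":0,"spin":0,"claw":45},{"tx":0,"ty":0,"tz":0,"spin":0,"claw":45},{"tx":0,"ty":0,"tz":0,"spin":0,"claw":45},{"tx":0,"ty":0,"tz":0,"spin":0,"claw":45}]'
python3 -c "
from rig import sensors;print(sensors.sense()['position'])"
```

```text
t: 25.2
position: [0.4478, -0.408, 0.2265]
ee_rot: [-0.001, 3.136, -0.008]
contact_force: [0.6, -0.7, -1.9]
finger_gap: 0.055
t: 25.87
position: [0.5655, -0.1128, 0.2208]
ee_rot: [0.001, -3.138, -0.001]
contact_force: [0.5, -0.9, -1.4]
finger_gap: 0.0546
t: 26.37
position: [0.5893, -0.016, 0.2212]
ee_rot: [0.001, -3.138, 0.002]
contact_force: [-0.9, -0.8, 0.1]
finger_gap: 0.0544
[ 0.58926962 -0.01595373  0.2211942 ]
```

```bash
python3 - <<'E'
from h import *
T=wristT();np.save('T9.npy',T);w=capture('wrist')[:,:,::-1]
cv2.imwrite('pics/w9.png',cv2.resize(w[100:400,190:370],(360,600),interpolation=cv2.INTER_CUBIC))
E
```

```text
(no output)
```

View pics/w9.png

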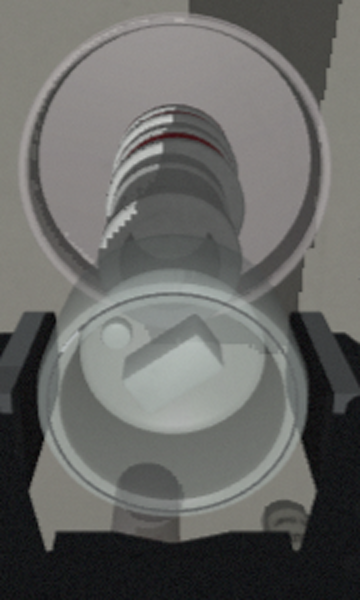

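The mould is held level: rim rows ~242–357 and columns 211–343, with the tall cup rim behind it at columns 239–311.

```bash
python3 - <<'E'
from h import *
np.set_printoptions(precision=4,suppress=True)
T=np.load('T9.npy')
for a in [(277,242,.25),(277,357.5,.25),(211,300,.25),(343,300,.25),(239,222,.164),(311,222,.164)]: print(ray('wrist',*a,T))
E
python3 -m crank '[{"tx":-1,"ty":-1,"tz":15,"spin":0,"claw":45},{"tx":0,"ty":0,"tz":15,"spin":0,"claw":45},{"tx":0,"ty":0,"tz":12,"spin":0,"claw":45},{"tx":0,"ty":0,"tz":0,"spin":0,"claw":45},{"tx":0,"ty":0,"tz":0,"spin":0,"claw":45},{"tx":0,"ty":0,"tz":0,"spin":0,"claw":45}]'
```

```text
[ 0.5622 -0.0156  0.25  ]
[ 0.6151 -0.0155  0.25  ]
[ 0.5872 -0.0419  0.25  ]
[0.5872 0.0107 0.25  ]
[ 0.5848 -0.0402  0.164 ]
[0.5847 0.0066 0.164 ]
t: 26.92
position: [0.5917, -0.0176, 0.1815]
ee_rot: [0.002, 3.141, -0.001]
contact_force: [-0.9, 0.3, 0.2]
finger_gap: 0.0549
```

```bash
python3 -m crank '[{"tx":0,"ty":0,"tz":4,"spin":0,"claw":45},{"tx":0,"ty":0,"tz":0,"spin":0,"claw":45},{"tx":0,"ty":0,"tz":3,"spin":0,"claw":45},{"tx":0,"ty":0,"tz":0,"spin":0,"claw":45},{"tx":0,"ty":0,"tz":0,"spin":0,"claw":45}]'
python3 -m crank '[{"tx":0,"ty":0,"tz":1.5,"spin":0,"claw":45},{"tx":0,"ty":0,"tz":0,"spin":0,"claw":45},{"tx":0,"ty":0,"tz":0,"spin":0,"claw":45}]'
```

```text
t: 27.33
position: [0.5912, -0.0161, 0.1737]
ee_rot: [0.001, -3.141, -0.0]
contact_force: [-1.4, 0.7, -0.6]
finger_gap: 0.0547
t: 27.58
position: [0.5913, -0.0162, 0.1722]
ee_rot: [0.001, -3.141, -0.0]
contact_force: [0.1, 0.2, -0.8]
finger_gap: 0.0543
```

```bash
python3 -m crank '[{"tx":0,"ty":0,"tz":1.5,"spin":0,"claw":45},{"tx":0,"ty":0,"tz":0,"spin":0,"claw":45},{"tx":0,"ty":0,"tz":0,"spin":0,"claw":45}]'
```

```text
t: 27.83
position: [0.5913, -0.0162, 0.1707]
ee_rot: [0.001, -3.141, 0.0]
contact_force: [0.3, -0.0, -0.2]
finger_gap: 0.0548
```

```bash
python3 -m crank '[{"tx":0,"ty":0,"tz":1,"spin":0,"claw":45},{"tx":0,"ty":0,"tz":0,"spin":0,"claw":45},{"tx":0,"ty":0,"tz":0,"spin":0,"claw":45}]'
```

```text
t: 28.08
position: [0.5913, -0.0162, 0.1697]
ee_rot: [0.001, -3.142, -0.0]
contact_force: [0.4, -0.5, -0.8]
finger_gap: 0.0546
```

```bash
python3 -m crank '[{"tx":0,"ty":0,"tz":1,"spin":0,"claw":45},{"tx":0,"ty":0,"tz":0,"spin":0,"claw":45},{"tx":0,"ty":0,"tz":0,"spin":0,"claw":45}]'
```

```text
t: 28.33
position: [0.5915, -0.0163, 0.1691]
ee_rot: [-0.001, 3.141, -0.0]
contact_force: [0.2, -0.6, 1.1]
finger_gap: 0.0549
```

```bash
python3 -m crank '[{"tx":0,"ty":0,"tz":0.5,"spin":0,"claw":45},{"tx":0,"ty":0,"tz":0,"spin":0,"claw":45},{"tx":0,"ty":0,"tz":0,"spin":0,"claw":80},{"tx":0,"ty":0,"tz":0,"spin":0,"claw":100},{"tx":0,"ty":0,"tz":0,"spin":0,"claw":100},{"tx":0,"ty":0,"tz":0,"spin":0,"claw":100},{"tx":0,"ty":0,"tz":0,"spin":0,"claw":100}]'
python3 -m crank '[{"tx":0,"ty":0,"tz":-15,"spin":0,"claw":100},{"tx":0,"ty":0,"tz":-25,"spin":0,"claw":100},{"tx":0,"ty":0,"tz":-25,"spin":0,"claw":100},{"tx":10,"ty":0,"tz":-10,"spin":0,"claw":100},{"tx":25,"ty":25,"tz":0,"spin":0,"claw":100},{"tx":25,"ty":30,"tz":0,"spin":0,"claw":100},{"tx":25,"ty":30,"tz":0,"spin":0,"claw":100},{"tx":10,"ty":30,"tz":0,"spin":0,"claw":100}]'
python3 -m crank '[{"tx":0,"ty":30,"tz":0,"spin":0,"claw":100},{"tx":0,"ty":30,"tz":0,"spin":0,"claw":100},{"tx":0,"ty":0,"tz":0,"spin":0,"claw":100},{"tx":0,"ty":0,"tz":0,"spin":0,"claw":100}]'
python3 - <<'E'
from h import *
d=capture('side')[:,:,::-1];t=capture('top')[:,:,::-1]
f=lambda i,x,y,a,b:cv2.resize(i[y:y+a,x:x+b],(400,300),interpolation=cv2.INTER_CUBIC)
cv2.imwrite('pics/m10.png',np.vstack([np.hstack([f(d,0,0,420,560),f(t,0,0,420,560)]),np.hstack([f(d,225,130,105,140),f(t,240,170,90,120)])]))
E
```

```text
t: 28.92
position: [0.5912, -0.0161, 0.168]
ee_rot: [0.001, -3.141, -0.0]
contact_force: [0.7, -0.3, -0.4]
finger_gap: 0.0854
t: 29.58
position: [0.4931, 0.0997, 0.2435]
ee_rot: [0.001, -3.14, -0.001]
contact_force: [-0.1, 1.2, -0.1]
finger_gap: 0.0853
t: 29.92
position: [0.4955, 0.1613, 0.2431]
ee_rot: [0.01, -3.141, -0.001]
contact_force: [-0.1, -0.3, -0.5]
finger_gap: 0.0851
```

View pics/m10.png

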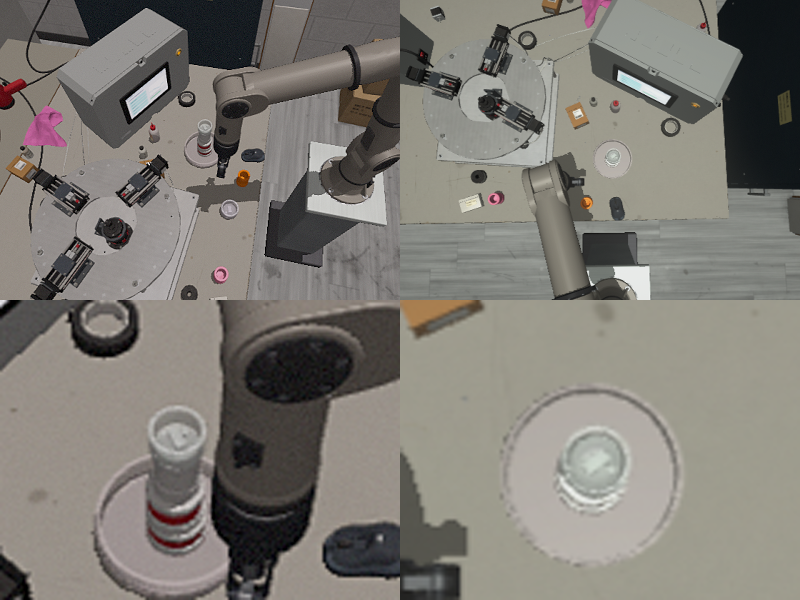

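The full stand is up in the dish. Mould rim at top (298.8,218.3) and side (287.3,174.8); bystanders look undisturbed. Final numeric check, then hand in.

```bash
python3 - <<'E'
from h import *
from rig import ticket
a,b=ray('top',298.8,218.3,.198),ray('side',287.3,174.8,.198);print(a,b,ray('top',240+191*.3,170+175*.3,.036))
if all(np.hypot(*(p[:2]-[.5905,-.0168]))<.008 for p in(a,b)): print(ticket.sign_off())
E
```

```text
[ 0.59017955 -0.01734784  0.198     ] [ 0.59063387 -0.01730478  0.198     ] [ 0.59226223 -0.01653268  0.036     ]
the job is handed in; nothing more can be done
None
```

The stand is built and handed in. In the dish, from the bottom up, are the low cup, the mid cup, the tall cup and the small mould cup. The job took about 30 s of robot time, and the arm was clear of the stand at hand-in.

- **Final position check:** the top and side cameras put the mould rim, taken at its seated height of 198 mm, at about (0.590, −0.017) m. They agree within 1 mm. The tall cup was measured at (0.591, −0.017) just before, and the dish centre is about (0.592, −0.017).
- **Seating:** each steel cup made contact within about 1 mm of its predicted height. The light mould cup gave only a weak contact signal, about 2 N, at its predicted height.
- **Bystanders:** the big mould cup, the oil bottle and the tape roll look unmoved in the last pictures. I checked this by eye only and did not measure it again.
- **Readings that disagreed:**
  - Two wrist-camera readings of a rim's near edge put the low and mid cups 5–8 mm further out in x than where they were released. I judged these unreliable.
  - My first side-view reading of the dish was 12 mm off in y, and a wrist look settled it.

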